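# Set the stamping dies mirrored in the type holder

### The job

Stamping prints a line back to front, so set the four brass dies from the blue rack into the four places of the aluminium type holder in reverse order: as seen from the robot, the die farthest left in the rack goes into the right-most place of the holder, the next one beside it, and so on until the die farthest right in the rack stands in the left-most place. Each die must stand upright and flat on the floor of its own place, released; keep the dies upright all the while and never let one fall over.

Things in the scene. Friction and masses are not known exactly. Their poses are not given: they have to be found in the camera images.
- round_mid (a point): centre (half-way up) of the round stamping die: plain brass, a round bar, 34 mm across, 60 mm tall, standing upright, loose, 0.24 to 0.53 kg. z is its long axis; its x axis lies along the rack's x within about 6 degrees at the start. Pinch it along its x from above.
- square_mid (a point): centre (half-way up) of the square stamping die: plain brass, a square bar, 28 x 28 mm, 60 mm tall, standing upright, loose, 0.24 to 0.53 kg. z is its long axis; its x axis lies along the rack's x within about 6 degrees at the start. Pinch it along its x from above.
- slim_mid (a point): centre (half-way up) of the slim stamping die: plain brass, a slim oblong bar, 32 mm along its own x (across the row) and 20 mm along its own y (along the row), 60 mm tall, standing upright, loose, 0.24 to 0.53 kg. z is its long axis; its x axis lies along the rack's x within about 6 degrees at the start. Pinch it along its x from above.
- cross_mid (a point): centre (half-way up) of the cross stamping die: plain brass, a bar of plus-shaped section, 32 mm over both arms, each arm 12 mm thick, arms along its own x and y, 60 mm tall, standing upright, loose, 0.24 to 0.53 kg. z is its long axis; its x axis lies along the rack's x within about 6 degrees at the start. Pinch it along its x from above.
- rack: dies rack: fixed blue base plate, 76 (x) x 240 (y) x 10 mm, on the left or right half of the bench, yaw within 17 degrees. Origin: centre of underside; z up, y along the row to the robot's left. The dies stand in one row along it, at x 0, y 84, 28, -28, -84 mm (give or take 3 mm), on rubber pads; they stand 14 mm above the bench.
- pad_round: the black rubber pad under the round die, a disc 46 mm across, 4 mm thick, fixed on the rack; it marks the place in the row from which that die comes, and stays there. The origin is the centre of its underside, 10 mm above the bench.
- pad_square: the black rubber pad under the square die, a square of 42 mm, 4 mm thick, fixed on the rack; it marks the place in the row from which that die comes, and stays there. The origin is the centre of its underside, 10 mm above the bench.
- pad_slim: the black rubber pad under the slim die, an oblong of 46 mm (x) by 32 mm (y), 4 mm thick, fixed on the rack; it marks the place in the row from which that die comes, and stays there. The origin is the centre of its underside, 10 mm above the bench.
- pad_cross: the black rubber pad under the cross die, a plus sign, 46 mm over its arms, arms 26 mm wide, 4 mm thick, fixed on the rack; it marks the place in the row from which that die comes, and stays there. The origin is the centre of its underside, 10 mm above the bench.
- holder: fixed aluminium type holder, 68 (x) x 236 (y) mm, a black knob 30 mm across past each y end (296 mm over all, 31 high), yaw within 17 degrees, on the other half of the bench from the rack. Origin: centre of underside; z up, y along the row to the robot's left. Four open pockets 52 x 52 mm centred at x 0, y 84, 28, -28, -84 mm; floor 10 mm above the bench, ribs and walls 6 mm above the floor.
Mind the look-alikes: they are no part of the job. Leave any purple look-alike of the part that bears square_mid alone.

How it is judged:
By the outcome, as a careful person would: the job done as asked, in the order asked, and still so for the second after the job is handed in, with the robot touching nothing.
It also fails if it takes over 99 s, if anything falls off the work surface, if the arm or the gripper's body presses on something with over 40 N, if the wrist force passes 120 N, or if a joint passes its speed limit or range.

### The arm

A 6-joint arm with a two-finger parallel gripper is mounted at the origin on the work surface. World frame = base frame: x ahead of the robot, y to its left, z up, the work surface at z = 0. Lengths are in mm, angles in rad, forces in N, time in s.
With the tool pointing down it reaches from about 350 to 775 mm from the base axis. Payload 7.3 kg.
Tool frame: the origin (TCP) lies between the finger pads; the fingertips stand bot.tip_extent ahead of it and the grasp point (between the pads) lies 6 mm ahead of it (bot.tip_extent is the distance from the TCP to the fingertips, in mm); x points along the fingers, y is the direction in which the jaws open and shut, and the axes are right-handed (so a half turn about x gives the same grasp; the last joint's range is limited). The gripper opens to 92 mm and grips with 3 to 60 N. Pads are 19 mm wide; open, the fingers measure 130 mm over their backs; the gripper's body (75 mm by 190 mm) begins 47 mm behind the grasp point.
Start: joints at [-1.34, 0.342, 1.524, -0, 1.275, -0.146], TCP at [193.195, -488.178, 251.741] pointing down, gripper open.
Joint ranges: [-2.53, 2.53], [-0.77, 2.02], [0.04, 2.7], [-1, 4.14], [0.28, 2.66], [-3.11, 3.11]. Speed limits (rad/s): [2.57, 2.57, 3.14, 3.14, 3.14, 3.14].

### API

Orientations are given as [roll, pitch, yaw] about the fixed x, y, z axes, in that order (R = Rz(yaw) Ry(pitch) Rx(roll)).
In Python, from plant import bot, capture, workorder gives the robot as it stands. The module is installed in compiled form; this text tells all that it offers.
- The arm moves only by the shell command python3 -m crank 'ROWS'. ROWS is JSON, a list of rows, each an object with "linear": the shift along the tool's x, y, z in cm, a list of three; "delta_rot": the turn, a rotation vector about the tool's x, y, z in degrees, a list of three; "fingers": the opening, from 0 (shut) to 1 (fully open). In form: [{"linear": [x, y, z], "delta_rot": [wx, wy, wz], "fingers": fingers}, ...]. A call has exactly 5 rows; each row shifts and turns the commanded pose from where the row before left it, along the tool's axes as they then stand; what a row does not reach is not made up. A row lasts 1/10 s, in which the tool goes at most 50 mm and 8.59 degrees, less where a joint would pass 70% of its speed; a pose out of reach is approached as far as the arm can. A call with a gripper value outside its range is refused whole. The fingers move at their own pace and stop on an object; the grip force is fixed at half the most. Time passes only in rows, so rows that do not move let the fingers close, or fill a call up. It gives the time, the measured TCP pose, the force and the opening at its end, in the units of the state.
- bot.get_obs(): the state, without advancing time (a new reading comes with each control period).
- capture(name): name is "scene" or "top" or "wrist"; returns a dict with "image" (400x640x3 uint8, blue, green, red), "mtx" (3x3 intrinsics, pixels), "pose" (4x4, takes a point from camera to world coordinates). Camera axes: x right, y down, z forward; pixel columns grow to the right and rows downward; lengths in mm; the calibration is good to about 2 mm. A picture is of the moment at which its call begins. There is no depth.
- workorder.close_job(): hands the job in, once; it reports no verdict.
The state is a dict: "time": time; "joint_positions": joint angles; "dq": joint speeds; "tau": joint torques, N m; "tool_pos": TCP position; "tcp_rot": TCP orientation; "contact_force": force on the tool from outside, world axes, zero at the start; "moment": the same for the moment, N m; "grip_width": finger opening in mm.
Only numpy, scipy, OpenCV 4.12 (cv2) and the standard library are available. Lean on these libraries where they do the work, as an engineer would, in place of code of your own. Each camera call takes 0.05 s, during which the arm holds its last target. There are 200 camera calls.

## Working session

There is one attempt and no reset: what is moved stays moved. The work goes in short steps, Python scripts to look and compute and a shell command to move; the robot and the scene stay as the last step left them, time stands still between calls to the robot, and variables do not carry over. Pictures are saved under pics/ and viewed, on a budget of 14 in all, crops included, one or two more only if the job needs it, and the job is handed in when it is done.

```bash
mkdir -p pics
python3 - <<'E'
from plant import bot, capture
import cv2,numpy as np
o=bot.get_obs();print({k:np.round(v,3) for k,v in o.items()},bot.tip_extent)
for n in("top","scene"):
    c=capture(n);cv2.imwrite(f"pics/{n}0.png",c["image"]);np.savez(f"{n}0.npz",**c);print(n,c["mtx"].round(1).tolist(),c["pose"].round(3).tolist())
E
```

```text
{'time': np.float64(0.0), 'joint_positions': array([-1.34 ,  0.343,  1.525, -0.   ,  1.275, -0.146]), 'dq': array([ 0.001, -0.   , -0.   ,  0.   , -0.   , -0.   ]), 'tau': array([-3.0000e-03, -4.3125e+01, -2.4422e+01,  7.1000e-02,  5.6000e-02,
       -0.0000e+00]), 'tool_pos': array([ 193.107, -487.796,  251.049]), 'tcp_rot': array([-1.714,  1.569,  1.805]), 'contact_force': array([-0.254, -0.143,  0.091]), 'moment': array([ 0.006, -0.027,  0.001]), 'grip_width': np.float64(91.725)} 25.0
top [[430.2, 0.0, 315.8], [0.0, 430.2, 198.3], [0.0, 0.0, 1.0]] [[-0.008, -0.991, 0.135, 424.478], [-0.999, 0.003, -0.041, 13.847], [0.04, -0.136, -0.99, 868.89], [0.0, 0.0, 0.0, 1.0]]
scene [[502.9, 0.0, 313.6], [0.0, 502.9, 202.9], [0.0, 0.0, 1.0]] [[-0.845, 0.326, -0.423, 972.071], [0.534, 0.535, -0.654, 696.067], [0.013, -0.779, -0.627, 735.063], [0.0, 0.0, 0.0, 1.0]]
```

View pics/top0.png

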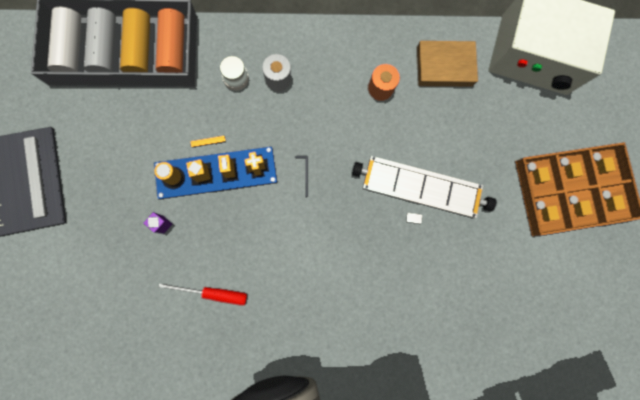

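View pics/scene0.png

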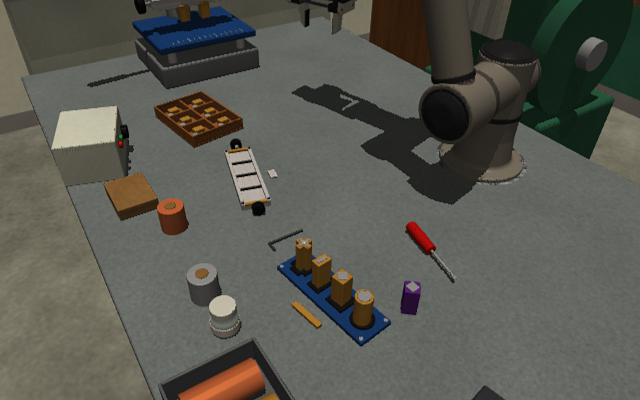

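Left to right in the rack (top view), the dies are round (167,175), square (198,172), slim (226,167) and cross (255,162). The holder is at about (423,187). Possible mix-ups are the purple square bar (157,222), the brass strip (208,141), the brass pieces in the orange tray and the brass roll at (135,40). The four dies on the blue plate are the right ones.

```bash
cat > h.py <<'E'
import numpy as np,cv2
from scipy.spatial.transform import Rotation as R
def ray(c,uv,z):
    uv=np.atleast_2d(uv).astype(float);K=c["mtx"];T=c["pose"]
    d=np.c_[(uv[:,0]-K[0,2])/K[0,0],(uv[:,1]-K[1,2])/K[1,1],np.ones(len(uv))]@T[:3,:3].T
    return T[:3,3]+d*((z-T[2,3])/d[:,2])[:,None]
def proj(c,P):
    T=c["pose"];q=(np.atleast_2d(P)-T[:3,3])@T[:3,:3];p=q@c["mtx"].T;return p[:,:2]/p[:,2:]
def tool(bot):
    o=bot.get_obs();return o["tool_pos"],R.from_euler("xyz",o["tcp_rot"])
def go(bot,xyz,yaw):
    """Shift (cm, tool axes) and rotvec(deg) to TCP xyz with tool down, tool y at world angle yaw (mod pi)"""
    p,r=tool(bot);best=None
    for k in(0,np.pi):
        y=np.array([np.cos(yaw+k),np.sin(yaw+k),0]);x=np.array([0,0,-1.]);g=R.from_matrix(np.c_[x,y,np.cross(x,y)])
        rv=(r.inv()*g).as_rotvec(degrees=True)
        if best is None or np.linalg.norm(rv)<np.linalg.norm(best):best=rv;G=g
    print("cm now-axes",(r.inv().apply(np.array(xyz)-p)/10).round(2),"goal-axes",(G.inv().apply(np.array(xyz)-p)/10).round(2),"rot",best.round(1))
E
python3 - <<'E'
from h import *
c=np.load("top0.npz");im=c["image"];hsv=cv2.cvtColor(im,cv2.COLOR_BGR2HSV)
def big(m):
    k=cv2.morphologyEx(m,cv2.MORPH_CLOSE,np.ones((5,5)));cs,_=cv2.findContours(k,0,2);return max(cs,key=cv2.contourArea)
def rect(m,z,name):
    q=ray(c,big(m)[:,0],z)[:,:2].astype(np.float32);r=cv2.minAreaRect(q);b=cv2.boxPoints(r)
    e=[b[1]-b[0],b[2]-b[1]];l=max(e,key=np.linalg.norm);l=l*np.sign(l[1])
    yaw=np.arctan2(-l[0],l[1]);print(name,np.round(r[0],1),np.round(r[1],1),"yaw deg",np.degrees(yaw).round(2));return np.array(r[0]),yaw
blue=cv2.inRange(hsv,(100,120,40),(125,255,255));C,y=rect(blue,10,"rack")
m=np.zeros(im.shape[:2],np.uint8);m[150:225,358:490]=255
wh=cv2.inRange(hsv,(0,0,190),(179,60,255))&m;org=cv2.inRange(hsv,(10,90,100),(30,255,255))&m
m2=m.copy();m2[:,:]=0;m2[150:225,358:490]=255
kit=(wh|org);kit=cv2.morphologyEx(kit,cv2.MORPH_OPEN,np.ones((3,3)));H,hy=rect(kit,14,"holder")
blk=cv2.inRange(hsv,(0,0,0),(179,255,60))
for x0,x1 in((345,370),(478,500)):
    w=np.argwhere(blk[155:220,x0:x1])[:,::-1]+[x0,155];print("knob",w.mean(0),ray(c,w.mean(0),20).round(1))
v=im.copy()
for yy in(84,28,-28,-84):
    for cc,a,z in((C,y,14),(C,y,74),(H,hy,10)):
        P=[cc[0]-yy*np.sin(a),cc[1]+yy*np.cos(a),z];u=proj(c,P)[0];cv2.circle(v,tuple(int(round(t)) for t in u),1,(0,0,255),-1);print(np.round(P,1),u.round(1))
a=cv2.resize(v[135:225,145:295],(780,468),interpolation=2);b=cv2.resize(v[150:225,345:500],None,fx=2,fy=2,interpolation=2)
b=np.pad(b,((0,0),(0,780-b.shape[1]),(0,0)))[:130]
cv2.imwrite("pics/c1.png",np.vstack([a,b]))
E
```

```text
rack [595.4 180.7] [ 75.1 237.8] yaw deg 8.07
holder [ 565.9 -240.1] [238.9  70. ] yaw deg -15.02
knob [356.68269231 169.53846154] [[ 598.9 -104.    20. ]]
knob [489.37795276 204.1023622 ] [[ 527.6 -372.1   20. ]]
[583.7 263.9  14. ] [172.8 177.7]
[583.7 263.9  74. ] [163.4 171.8]
[ 587.7 -159.    10. ] [382.9 175.9]
[591.5 208.4  14. ] [201.  173.8]
[591.5 208.4  74. ] [193.7 167.6]
[ 573.2 -213.1   10. ] [409.4 182.8]
[599.4 153.   14. ] [229.  169.9]
[599.4 153.   74. ] [223.8 163.5]
[ 558.7 -267.2   10. ] [435.8 189.8]
[607.2  97.5  14. ] [256.7 166.1]
[607.2  97.5  74. ] [253.7 159.4]
[ 544.2 -321.2   10. ] [462.3 196.8]
```

View pics/c1.png

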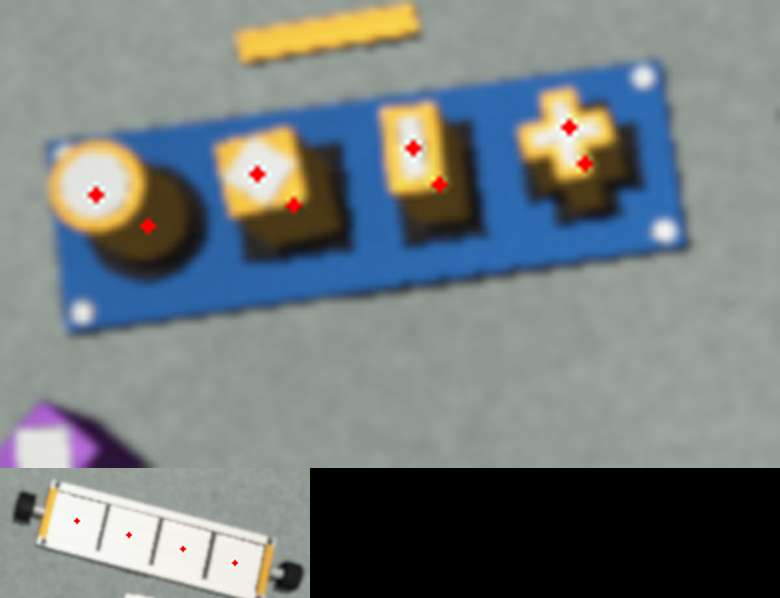

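The red dots fall on the dies' tops and bases and on the pocket centres, so the rack and holder poses hold. The crop also confirms the choice: round, square, slim and cross stand in that order, and the purple bar is apart from them. Next I go to the cross, by way of a wrist check.

```bash
cat >> h.py <<'E'
RY,HY=np.radians(8.07),np.radians(-15.02)
D=dict(round=(583.7,263.9),square=(591.5,208.4),slim=(599.4,153.0),cross=(607.2,97.5))
P=dict(round=(544.2,-321.2),square=(558.7,-267.2),slim=(573.2,-213.1),cross=(587.7,-159.0))
E
python3 - <<'E'
from plant import bot
from h import *
go(bot,(*D["cross"],180),RY)
E
```

```text
cm now-axes [  7.18 -39.19 -60.04] goal-axes [  7.11  49.22 -52.14] rot [-76.5  -0.1   0.1]
```

```bash
python3 -m crank '[{"linear":[0,0,0],"delta_rot":[-8.5,0,0],"fingers":1},{"linear":[0,0,0],"delta_rot":[-8.5,0,0],"fingers":1},{"linear":[0,0,0],"delta_rot":[-8.5,0,0],"fingers":1},{"linear":[0,0,0],"delta_rot":[-8.5,0,0],"fingers":1},{"linear":[0,0,0],"delta_rot":[-8.5,0,0],"fingers":1}]' >/dev/null
python3 -m crank '[{"linear":[0,0,0],"delta_rot":[-8.5,0,0],"fingers":1},{"linear":[0,0,0],"delta_rot":[-8.5,0,0],"fingers":1},{"linear":[0,0,0],"delta_rot":[-8.5,0,0],"fingers":1},{"linear":[0,0,0],"delta_rot":[-8.5,0,0],"fingers":1},{"linear":[0,0,0],"delta_rot":[0,0,0],"fingers":1}]'
python3 -m crank '[{"linear":[0.3,3.2,-3.4],"delta_rot":[0,0,0],"fingers":1},{"linear":[0.3,3.2,-3.4],"delta_rot":[0,0,0],"fingers":1},{"linear":[0.3,3.2,-3.4],"delta_rot":[0,0,0],"fingers":1},{"linear":[0.3,3.2,-3.4],"delta_rot":[0,0,0],"fingers":1},{"linear":[0.3,3.2,-3.4],"delta_rot":[0,0,0],"fingers":1}]' >/dev/null
python3 -m crank '[{"linear":[0.3,3.2,-3.4],"delta_rot":[0,0,0],"fingers":1},{"linear":[0.3,3.2,-3.4],"delta_rot":[0,0,0],"fingers":1},{"linear":[0.3,3.2,-3.4],"delta_rot":[0,0,0],"fingers":1},{"linear":[0.3,3.2,-3.4],"delta_rot":[0,0,0],"fingers":1},{"linear":[0.3,3.2,-3.4],"delta_rot":[0,0,0],"fingers":1}]' 
python3 -m crank '[{"linear":[0.3,3.2,-3.4],"delta_rot":[0,0,0],"fingers":1},{"linear":[0.3,3.2,-3.4],"delta_rot":[0,0,0],"fingers":1},{"linear":[0.3,3.2,-3.4],"delta_rot":[0,0,0],"fingers":1},{"linear":[0.3,3.2,-3.4],"delta_rot":[0,0,0],"fingers":1},{"linear":[0.3,3.2,-3.4],"delta_rot":[0,0,0],"fingers":1}]'
python3 - <<'E'
from plant import bot,capture
from h import *
print(bot.get_obs()["time"]);go(bot,(*D["cross"],180),RY)
c=capture("wrist");cv2.imwrite("pics/w1.png",c["image"]);np.savez("w1.npz",**c)
for k in D: print(k,proj(c,[(*D[k],14),(*D[k],74)]).round(0).tolist())
E
```

```text
time: 1.1
tool_pos: [193.1, -488.0, 251.4]
tcp_rot: [-3.018, 1.57, 1.836]
contact_force: [0.3, -0.5, 0.4]
grip_width: 91.8
time: 2.1
tool_pos: [462.9, -104.7, 221.6]
tcp_rot: [0.33, 1.571, -1.104]
contact_force: [0.7, -0.3, -0.4]
grip_width: 91.6
time: 2.6
tool_pos: [597.4, 86.1, 206.3]
tcp_rot: [-1.195, 1.57, -2.63]
contact_force: [0.6, -0.3, 0.6]
grip_width: 92.0
2.6
cm now-axes [ 2.63  1.13 -0.99] goal-axes [ 2.63  1.13 -0.99] rot [-0.2  0.   0. ]
round [[326.0, -27.0], [330.0, -62.0]]
square [[326.0, 46.0], [329.0, 30.0]]
slim [[326.0, 112.0], [328.0, 113.0]]
cross [[325.0, 173.0], [328.0, 187.0]]
```

View pics/w1.png

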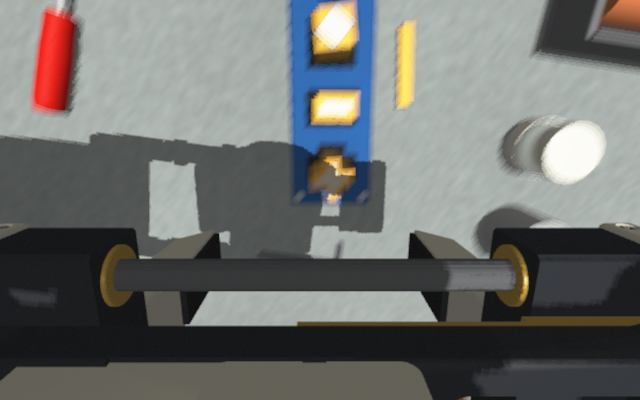

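In this view the dies look 5–8 px off the prediction, e.g. square at (334,29) against (329,30). The picture is blurred by motion, though. I will settle over the cross and measure again.

```bash
python3 -m crank '[{"linear":[1.3,0.5,-0.5],"delta_rot":[0,0,0],"fingers":1},{"linear":[1.3,0.6,-0.5],"delta_rot":[0,0,0],"fingers":1},{"linear":[0,0,0],"delta_rot":[0,0,0],"fingers":1},{"linear":[0,0,0],"delta_rot":[0,0,0],"fingers":1},{"linear":[0,0,0],"delta_rot":[0,0,0],"fingers":1}]'
python3 - <<'E'
from plant import bot,capture
from h import *
go(bot,(*D["cross"],180),RY)
c=capture("wrist");cv2.imwrite("pics/w2.png",c["image"]);np.savez("w2.npz",**c)
for k in D: print(k,proj(c,[(*D[k],14),(*D[k],74)]).round(0).tolist())
im=c["image"];hsv=cv2.cvtColor(im,cv2.COLOR_BGR2HSV);b=cv2.inRange(hsv,(100,120,40),(125,255,255));b[215:]=0
w=np.argwhere(b)[:,::-1]
for v in(20,60,90,140):
    u=w[w[:,1]==v][:,0];
    if len(u):q=ray(c,[(u.min(),v),(u.max(),v)],10);m=q.mean(0)-[595.4,180.7,10];print(v,u.min(),u.max(),np.linalg.norm(q[1]-q[0]).round(1),"rack-x offset mm",(m[0]*np.cos(RY)+m[1]*np.sin(RY)).round(2))
E
```

```text
time: 3.15
tool_pos: [606.1, 94.7, 181.2]
tcp_rot: [1.125, 1.57, -0.306]
contact_force: [0.5, -0.6, 0.7]
grip_width: 91.6
cm now-axes [ 0.12  0.15 -0.26] goal-axes [ 0.12  0.15 -0.26] rot [-0.1  0.  -0. ]
round [[315.0, -29.0], [315.0, -69.0]]
square [[315.0, 50.0], [315.0, 34.0]]
slim [[315.0, 121.0], [315.0, 124.0]]
cross [[315.0, 186.0], [315.0, 204.0]]
20 272 364 73.4 rack-x offset mm 2.48
60 273 363 73.7 rack-x offset mm 2.55
90 274 362 73.6 rack-x offset mm 2.6
140 275 360 73.6 rack-x offset mm 2.26
```

View pics/w2.png

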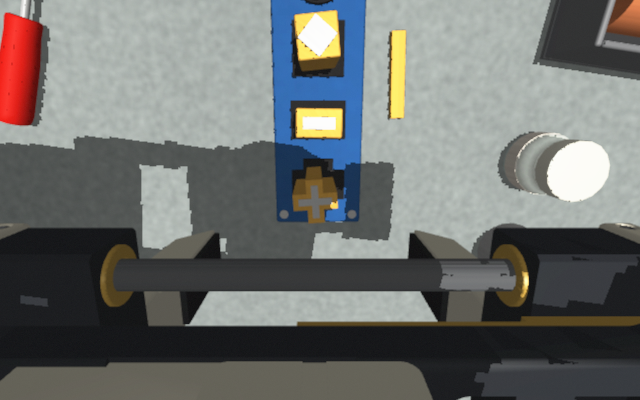

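Now it is sharp. Cross top centre is at (315,199), slim at (320,122) and square at (317,34). All agree with the prediction to within about 3 mm, and the rack sits about 2.5 mm further in x, so I'll use half of that as a correction. Going down on the cross.

```bash
python3 -m crank '[{"linear":[3,0.3,-0.4],"delta_rot":[0,0,0],"fingers":1},{"linear":[3,0,0],"delta_rot":[0,0,0],"fingers":1},{"linear":[3,0,0],"delta_rot":[0,0,0],"fingers":1},{"linear":[2.6,0,0],"delta_rot":[0,0,0],"fingers":1},{"linear":[1.5,0,0],"delta_rot":[0,0,0],"fingers":1}]' >/dev/null
python3 -m crank '[{"linear":[0,0,0],"delta_rot":[0,0,0],"fingers":1},{"linear":[0,0,0],"delta_rot":[0,0,0],"fingers":0.6},{"linear":[0,0,0],"delta_rot":[0,0,0],"fingers":0.45},{"linear":[0,0,0],"delta_rot":[0,0,0],"fingers":0.4},{"linear":[0,0,0],"delta_rot":[0,0,0],"fingers":0.4}]'
python3 - <<'E'
from plant import bot
from h import *
go(bot,(*D["cross"],50),RY)
E
python3 -m crank '[{"linear":[0,0,0],"delta_rot":[0,0,0],"fingers":0.36},{"linear":[0,0,0],"delta_rot":[0,0,0],"fingers":0.3},{"linear":[0,0,0],"delta_rot":[0,0,0],"fingers":0},{"linear":[0,0,0],"delta_rot":[0,0,0],"fingers":0},{"linear":[0,0,0],"delta_rot":[0,0,0],"fingers":0}]'
python3 -m crank '[{"linear":[0,0,0],"delta_rot":[0,0,0],"fingers":0},{"linear":[-0.5,0,0],"delta_rot":[0,0,0],"fingers":0},{"linear":[-0.5,0,0],"delta_rot":[0,0,0],"fingers":0},{"linear":[0,0,0],"delta_rot":[0,0,0],"fingers":0},{"linear":[0,0,0],"delta_rot":[0,0,0],"fingers":0}]'
python3 - <<'E'
from plant import bot,capture
from h import *
o=bot.get_obs();print(o["tool_pos"],o["grip_width"],o["contact_force"])
cv2.imwrite("pics/w3.png",capture("wrist")["image"])
go(bot,(*P["cross"],150),HY)
E
```

```text
time: 4.2
tool_pos: [609.0, 100.1, 50.7]
tcp_rot: [1.407, 1.569, -0.023]
contact_force: [0.2, -0.6, -0.0]
grip_width: 63.6
cm now-axes [ 0.07 -0.22  0.23] goal-axes [ 0.07 -0.22  0.23] rot [ 0.   0.  -0.1]
time: 4.7
tool_pos: [608.1, 100.2, 49.6]
tcp_rot: [-1.632, 1.57, -3.062]
contact_force: [-1.4, 0.8, 1.4]
grip_width: 31.4
time: 5.2
tool_pos: [608.7, 100.1, 59.8]
tcp_rot: [1.296, 1.57, -0.134]
contact_force: [0.6, 0.9, -3.6]
grip_width: 31.6
[608.73362562 100.06972892  59.83312903] 31.569366520879218 [ 0.59252874  0.85309507 -3.60254199]
cm now-axes [-9.04 -5.71 25.36] goal-axes [-9.04  4.7  25.56] rot [23.1  0.  -0. ]
```

View pics/w3.png

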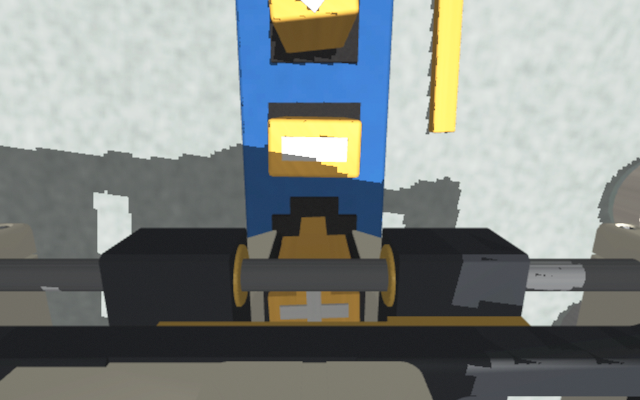

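The cross is gripped at (315,310), 31.6 mm wide and upright. Its neighbour at (315,148) is undisturbed. Lifting it and going over to the left-most place.

```bash
python3 -m crank '[{"linear":[-3,0,0],"delta_rot":[0,0,0],"fingers":0},{"linear":[-3,0,0],"delta_rot":[0,0,0],"fingers":0},{"linear":[-3,0,0],"delta_rot":[7.7,0,0],"fingers":0},{"linear":[0,0,0],"delta_rot":[7.7,0,0],"fingers":0},{"linear":[0,0,0],"delta_rot":[7.7,0,0],"fingers":0}]' >/dev/null
python3 -m crank '[{"linear":[0,0.4,2],"delta_rot":[0,0,0],"fingers":0},{"linear":[0,0.8,4],"delta_rot":[0,0,0],"fingers":0},{"linear":[0,0.8,4.5],"delta_rot":[0,0,0],"fingers":0},{"linear":[0,0.8,4.5],"delta_rot":[0,0,0],"fingers":0},{"linear":[0,0.8,4.5],"delta_rot":[0,0,0],"fingers":0}]' >/dev/null
python3 -m crank '[{"linear":[0,0.6,4],"delta_rot":[0,0,0],"fingers":0},{"linear":[0,0.5,2],"delta_rot":[0,0,0],"fingers":0},{"linear":[0,0,0],"delta_rot":[0,0,0],"fingers":0},{"linear":[0,0,0],"delta_rot":[0,0,0],"fingers":0},{"linear":[0,0,0],"delta_rot":[0,0,0],"fingers":0}]'
python3 - <<'E'
from plant import bot,capture
from h import *
print(bot.get_obs()["grip_width"])
go(bot,(*P["cross"],46),HY)
c=capture("wrist");cv2.imwrite("pics/w4.png",c["image"]);np.savez("w4.npz",**c)
for k in P: print(k,proj(c,(*P[k],10)).round(0).tolist())
E
```

```text
time: 6.75
tool_pos: [587.9, -157.2, 149.5]
tcp_rot: [-2.121, 1.57, 2.331]
contact_force: [0.7, 0.2, -2.9]
grip_width: 31.9
31.92729372549627
cm now-axes [10.35  0.04  0.18] goal-axes [10.35  0.03  0.18] rot [ 0.1 -0.   0. ]
round [[314.0, 375.0]]
square [[314.0, 321.0]]
slim [[314.0, 263.0]]
cross [[314.0, 199.0]]
```

View pics/w4.png

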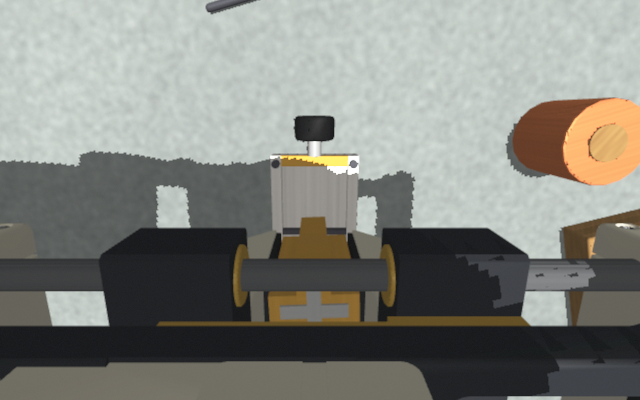

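Run:
```python
from h import *
c=np.load("w4.npz");H=np.array([565.9,-240.1])
for y,z in((56,16),(110,10),(118,16),(112,16)):
    print(y,proj(c,(H[0]-y*np.sin(HY),H[1]+y*np.cos(HY),z)).round(1))
```

```text
56 [[313.9 234.4]]
110 [[314.  167.3]]
118 [[314.  158.1]]
112 [[314.  165.9]]
```

The holder's side walls are centred at u=315 against a predicted 314. The rib and end bar (v=231 and 154) agree to within about 3 mm. Lowering.

```bash
python3 -m crank '[{"linear":[2,0,0.1],"delta_rot":[0,0,0],"fingers":0},{"linear":[3,0,0],"delta_rot":[0,0,0],"fingers":0},{"linear":[3,0,0],"delta_rot":[0,0,0],"fingers":0},{"linear":[1.5,0,0],"delta_rot":[0,0,0],"fingers":0},{"linear":[0.5,0,0],"delta_rot":[0,0,0],"fingers":0}]'
python3 -m crank '[{"linear":[0.1,0,0],"delta_rot":[0,0,0],"fingers":0},{"linear":[0.1,0,0],"delta_rot":[0,0,0],"fingers":0},{"linear":[0.1,0,0],"delta_rot":[0,0,0],"fingers":0},{"linear":[0,0,0],"delta_rot":[0,0,0],"fingers":0},{"linear":[0,0,0],"delta_rot":[0,0,0],"fingers":0}]'
```

```text
time: 7.3
tool_pos: [586.7, -157.6, 47.7]
tcp_rot: [-1.703, 1.567, 2.749]
contact_force: [0.3, -0.2, -3.0]
grip_width: 31.8
time: 7.8
tool_pos: [587.9, -159.5, 47.3]
tcp_rot: [1.361, 1.57, -0.472]
contact_force: [0.7, 0.7, -3.5]
grip_width: 31.7
```

```bash
python3 -m crank '[{"linear":[0.1,0,0],"delta_rot":[0,0,0],"fingers":0},{"linear":[0,0,0],"delta_rot":[0,0,0],"fingers":0},{"linear":[0.05,0,0],"delta_rot":[0,0,0],"fingers":0},{"linear":[0,0,0],"delta_rot":[0,0,0],"fingers":0},{"linear":[0,0,0],"delta_rot":[0,0,0],"fingers":0}]'
python3 -m crank '[{"linear":[0.05,0,0],"delta_rot":[0,0,0],"fingers":0},{"linear":[0,0,0],"delta_rot":[0,0,0],"fingers":0},{"linear":[0,0,0],"delta_rot":[0,0,0],"fingers":0},{"linear":[0,0,0],"delta_rot":[0,0,0],"fingers":0},{"linear":[0,0,0],"delta_rot":[0,0,0],"fingers":0}]'
```

```text
time: 8.3
tool_pos: [587.6, -159.4, 45.6]
tcp_rot: [0.987, 1.571, -0.845]
contact_force: [-1.8, 0.3, 1.5]
grip_width: 31.8
time: 8.8
tool_pos: [587.7, -159.4, 45.6]
tcp_rot: [1.102, 1.57, -0.731]
contact_force: [-3.8, 1.2, 5.8]
grip_width: 31.9
```

The floor contact shows at z = 45.6, as predicted. Releasing and going back up.

```bash
python3 -m crank '[{"linear":[0,0,0],"delta_rot":[0,0,0],"fingers":0.42},{"linear":[0,0,0],"delta_rot":[0,0,0],"fingers":0.6},{"linear":[0,0,0],"delta_rot":[0,0,0],"fingers":1},{"linear":[0,0,0],"delta_rot":[0,0,0],"fingers":1},{"linear":[-1,0,0],"delta_rot":[0,0,0],"fingers":1}]'
python3 -m crank '[{"linear":[-3,0,0],"delta_rot":[0,0,0],"fingers":1},{"linear":[-4,0,0],"delta_rot":[0,0,0],"fingers":1},{"linear":[-4,0,0],"delta_rot":[0,0,0],"fingers":1},{"linear":[0,0,0],"delta_rot":[0,0,0],"fingers":1},{"linear":[0,0,0],"delta_rot":[0,0,0],"fingers":1}]'
cat >> h.py <<'E'
u=lambda a,x,y:np.array([x*np.cos(a)-y*np.sin(a),x*np.sin(a)+y*np.cos(a)])
D={k:np.array(v)+u(RY,1.3,1.5) for k,v in D.items()};P={k:np.array(v)+u(HY,0,1) for k,v in P.items()}
E
python3 - <<'E'
from plant import bot,capture
from h import *
go(bot,(*D["slim"],150),RY)
cv2.imwrite("pics/w5.png",capture("wrist")["image"])
E
```

```text
time: 9.3
tool_pos: [586.8, -159.0, 53.7]
tcp_rot: [-1.667, 1.568, 2.784]
contact_force: [0.2, -0.6, -0.3]
grip_width: 65.9
time: 9.8
tool_pos: [588.1, -159.5, 166.4]
tcp_rot: [1.408, 1.568, -0.424]
contact_force: [-0.4, 0.8, -0.4]
grip_width: 91.7
cm now-axes [  1.6   -6.94 -30.67] goal-axes [  1.64   5.64 -30.93] rot [-23.1   0.1  -0.2]
```

View pics/w5.png

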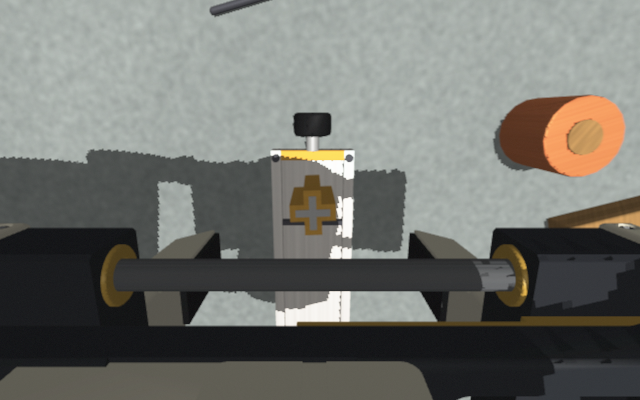

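The cross stands upright in the left-most place, with its top at (312,212). Next is the slim die.

```bash
python3 -m crank '[{"linear":[0,0,0],"delta_rot":[-7.7,0,0],"fingers":1},{"linear":[0,0,0],"delta_rot":[-7.7,0,0],"fingers":1},{"linear":[0,0,0],"delta_rot":[-7.7,0,0],"fingers":1},{"linear":[0.3,0.8,-4.5],"delta_rot":[0,0,0],"fingers":1},{"linear":[0.3,0.8,-4.5],"delta_rot":[0,0,0],"fingers":1}]' >/dev/null
python3 -m crank '[{"linear":[0.3,0.8,-4.5],"delta_rot":[0,0,0],"fingers":1},{"linear":[0.3,0.8,-4.5],"delta_rot":[0,0,0],"fingers":1},{"linear":[0.4,0.9,-4.5],"delta_rot":[0,0,0],"fingers":1},{"linear":[0,0.9,-4.5],"delta_rot":[0,0,0],"fingers":1},{"linear":[0,0.6,-3.9],"delta_rot":[0,0,0],"fingers":1}]' >/dev/null
python3 -m crank '[{"linear":[0,0,0],"delta_rot":[0,0,0],"fingers":1},{"linear":[0,0,0],"delta_rot":[0,0,0],"fingers":1},{"linear":[0,0,0],"delta_rot":[0,0,0],"fingers":1},{"linear":[0,0,0],"delta_rot":[0,0,0],"fingers":1},{"linear":[0,0,0],"delta_rot":[0,0,0],"fingers":1}]'
python3 - <<'E'
from plant import bot,capture
from h import *
go(bot,(*D["slim"],50),RY)
c=capture("wrist");im=c["image"];hsv=cv2.cvtColor(im,cv2.COLOR_BGR2HSV)
cv2.imwrite("pics/w6.png",im);np.savez("w6.npz",**c)
for k in D:print(k,proj(c,[(*D[k],14),(*D[k],74)]).round().tolist())
E
```

```text
time: 11.35
tool_pos: [599.7, 153.2, 148.6]
tcp_rot: [-1.118, 1.57, -2.549]
contact_force: [0.4, -0.6, -0.8]
grip_width: 91.6
cm now-axes [ 9.86  0.1  -0.14] goal-axes [ 9.86  0.1  -0.13] rot [-0.1  0.   0. ]
round [[314.0, 44.0], [314.0, 23.0]]
square [[314.0, 124.0], [314.0, 128.0]]
slim [[314.0, 197.0], [314.0, 219.0]]
cross [[314.0, 262.0], [314.0, 300.0]]
```

View pics/w6.png

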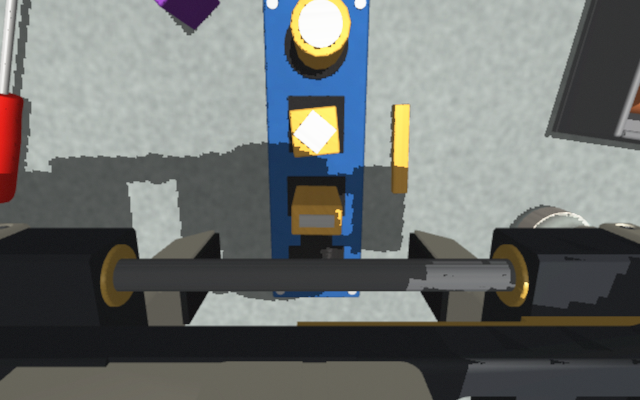

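The slim top is at (318,221) against a predicted (314,219). The square top is at (315,132) and the round at (320,22). Descending with a 1.5–2 mm trim.

```bash
python3 -m crank '[{"linear":[2.5,0.25,-0.05],"delta_rot":[0,0,0],"fingers":1},{"linear":[3,0,0],"delta_rot":[0,0,0],"fingers":1},{"linear":[3,0,0],"delta_rot":[0,0,0],"fingers":1},{"linear":[1.4,0,0],"delta_rot":[0,0,0],"fingers":0.8},{"linear":[0,0,0],"delta_rot":[0,0,0],"fingers":0.6}]' >/dev/null
python3 -m crank '[{"linear":[0,0,0],"delta_rot":[0,0,0],"fingers":0.5},{"linear":[0,0,0],"delta_rot":[0,0,0],"fingers":0.42},{"linear":[0,0,0],"delta_rot":[0,0,0],"fingers":0.4},{"linear":[0,0,0],"delta_rot":[0,0,0],"fingers":0.37},{"linear":[0,0,0],"delta_rot":[0,0,0],"fingers":0.34}]'
python3 -m crank '[{"linear":[0,0,0],"delta_rot":[0,0,0],"fingers":0},{"linear":[0,0,0],"delta_rot":[0,0,0],"fingers":0},{"linear":[0,0,0],"delta_rot":[0,0,0],"fingers":0},{"linear":[0,0,0],"delta_rot":[0,0,0],"fingers":0},{"linear":[0,0,0],"delta_rot":[0,0,0],"fingers":0}]'
python3 -m crank '[{"linear":[-1,0,0],"delta_rot":[0,0,0],"fingers":0},{"linear":[-3,0,0],"delta_rot":[0,0,0],"fingers":0},{"linear":[-3,0,0],"delta_rot":[0,0,0],"fingers":0},{"linear":[-3,0,0],"delta_rot":[0,0,0],"fingers":0},{"linear":[0,0,0],"delta_rot":[0,0,0],"fingers":0}]'
python3 - <<'E'
from plant import bot,capture
from h import *
go(bot,(*P["slim"],150),HY)
E
```

```text
time: 12.4
tool_pos: [602.2, 155.4, 50.3]
tcp_rot: [1.474, 1.57, 0.045]
contact_force: [0.0, 0.5, -1.1]
grip_width: 40.5
time: 12.9
tool_pos: [601.9, 155.3, 49.9]
tcp_rot: [-1.051, 1.571, -2.481]
contact_force: [-3.1, -0.5, 4.4]
grip_width: 31.5
time: 13.4
tool_pos: [604.5, 155.7, 154.3]
tcp_rot: [1.56, 1.562, 0.13]
contact_force: [0.8, 0.3, -3.5]
grip_width: 31.8
cm now-axes [ 0.36 -8.25 35.98] goal-axes [ 0.43  6.54 36.33] rot [23.1 -0.1 -0.5]
```

```bash
python3 -m crank '[{"linear":[0,0,0],"delta_rot":[7.7,0,0],"fingers":0},{"linear":[0,0,0],"delta_rot":[7.7,0,0],"fingers":0},{"linear":[0,0,0],"delta_rot":[7.7,0,0],"fingers":0},{"linear":[0,0.4,2.3],"delta_rot":[0,0,0],"fingers":0},{"linear":[0,0.8,4.5],"delta_rot":[0,0,0],"fingers":0}]' >/dev/null
python3 -m crank '[{"linear":[0,0.8,4.5],"delta_rot":[0,0,0],"fingers":0},{"linear":[0,0.8,4.5],"delta_rot":[0,0,0],"fingers":0},{"linear":[0,0.8,4.5],"delta_rot":[0,0,0],"fingers":0},{"linear":[0,0.8,4.5],"delta_rot":[0,0,0],"fingers":0},{"linear":[0,0.8,4.5],"delta_rot":[0,0,0],"fingers":0}]' >/dev/null
python3 -m crank '[{"linear":[0,0.9,4.5],"delta_rot":[0,0,0],"fingers":0},{"linear":[0,0.5,2.5],"delta_rot":[0,0,0],"fingers":0},{"linear":[0,0,0],"delta_rot":[0,0,0],"fingers":0},{"linear":[0,0,0],"delta_rot":[0,0,0],"fingers":0},{"linear":[0,0,0],"delta_rot":[0,0,0],"fingers":0}]'
python3 -m crank '[{"linear":[0,0,0],"delta_rot":[0,0,0],"fingers":0},{"linear":[0,0,0],"delta_rot":[0,0,0],"fingers":0},{"linear":[0,0,0],"delta_rot":[0,0,0],"fingers":0},{"linear":[0,0,0],"delta_rot":[0,0,0],"fingers":0},{"linear":[0,0,0],"delta_rot":[0,0,0],"fingers":0}]'
python3 - <<'E'
from plant import bot,capture
from h import *
for i in range(1):go(bot,(*P["slim"],46),HY)
E
```

```text
time: 14.9
tool_pos: [571.5, -211.2, 148.8]
tcp_rot: [-1.976, 1.569, 2.475]
contact_force: [-0.1, 0.2, -3.6]
grip_width: 31.8
time: 15.4
tool_pos: [571.8, -212.2, 149.8]
tcp_rot: [1.085, 1.571, -0.748]
contact_force: [-0.8, -0.1, -2.5]
grip_width: 31.8
cm now-axes [10.38  0.16 -0.05] goal-axes [10.38  0.16 -0.05] rot [ 0.  0. -0.]
```

Descending to the floor, to the contact height found before (about 45.6).

```bash
python3 -m crank '[{"linear":[2,0.16,-0.05],"delta_rot":[0,0,0],"fingers":0},{"linear":[3,0,0],"delta_rot":[0,0,0],"fingers":0},{"linear":[3,0,0],"delta_rot":[0,0,0],"fingers":0},{"linear":[1.4,0,0],"delta_rot":[0,0,0],"fingers":0},{"linear":[0.6,0,0],"delta_rot":[0,0,0],"fingers":0}]' >/dev/null
python3 -m crank '[{"linear":[0.1,0,0],"delta_rot":[0,0,0],"fingers":0},{"linear":[0.1,0,0],"delta_rot":[0,0,0],"fingers":0},{"linear":[0.1,0,0],"delta_rot":[0,0,0],"fingers":0},{"linear":[0,0,0],"delta_rot":[0,0,0],"fingers":0},{"linear":[0,0,0],"delta_rot":[0,0,0],"fingers":0}]'
python3 -m crank '[{"linear":[0.05,0,0],"delta_rot":[0,0,0],"fingers":0},{"linear":[0,0,0],"delta_rot":[0,0,0],"fingers":0},{"linear":[0,0,0],"delta_rot":[0,0,0],"fingers":0},{"linear":[0,0,0],"delta_rot":[0,0,0],"fingers":0},{"linear":[0,0,0],"delta_rot":[0,0,0],"fingers":0}]'
```

```text
time: 16.4
tool_pos: [573.7, -212.5, 47.3]
tcp_rot: [1.305, 1.57, -0.528]
contact_force: [-0.7, -0.5, -3.4]
grip_width: 31.9
time: 16.9
tool_pos: [573.4, -212.3, 46.2]
tcp_rot: [0.039, 1.571, -1.794]
contact_force: [-0.4, -0.3, -3.1]
grip_width: 31.9
```

```bash
python3 -m crank '[{"linear":[0.06,0,0],"delta_rot":[0,0,0],"fingers":0},{"linear":[0,0,0],"delta_rot":[0,0,0],"fingers":0},{"linear":[0.05,0,0],"delta_rot":[0,0,0],"fingers":0},{"linear":[0,0,0],"delta_rot":[0,0,0],"fingers":0},{"linear":[0,0,0],"delta_rot":[0,0,0],"fingers":0}]'
```

```text
time: 17.4
tool_pos: [573.5, -212.3, 45.9]
tcp_rot: [1.186, 1.57, -0.646]
contact_force: [-1.7, 1.1, 5.9]
grip_width: 31.7
```

Contact. Releasing, then on to the square die.

```bash
python3 -m crank '[{"linear":[0,0,0],"delta_rot":[0,0,0],"fingers":0.42},{"linear":[0,0,0],"delta_rot":[0,0,0],"fingers":0.6},{"linear":[0,0,0],"delta_rot":[0,0,0],"fingers":1},{"linear":[0,0,0],"delta_rot":[0,0,0],"fingers":1},{"linear":[-1,0,0],"delta_rot":[0,0,0],"fingers":1}]' >/dev/null
python3 -m crank '[{"linear":[-3,0,0],"delta_rot":[0,0,0],"fingers":1},{"linear":[-3.4,0,0],"delta_rot":[0,0,0],"fingers":1},{"linear":[-3,0,0],"delta_rot":[0,0,0],"fingers":1},{"linear":[0,0,0],"delta_rot":[0,0,0],"fingers":1},{"linear":[0,0,0],"delta_rot":[0,0,0],"fingers":1}]'
python3 - <<'E'
from plant import bot,capture
from h import *
go(bot,(*(D["square"]+u(RY,0,-1.5)),150),RY)
cv2.imwrite("pics/w7.png",capture("wrist")["image"])
E
```

```text
time: 18.4
tool_pos: [573.7, -212.4, 150.2]
tcp_rot: [1.3, 1.569, -0.533]
contact_force: [-0.7, -0.2, -0.9]
grip_width: 91.9
cm now-axes [-2.000e-02 -9.050e+00 -4.116e+01] goal-axes [ 2.000e-02  7.800e+00 -4.142e+01] rot [-23.1   0.1  -0.1]
```

View pics/w7.png

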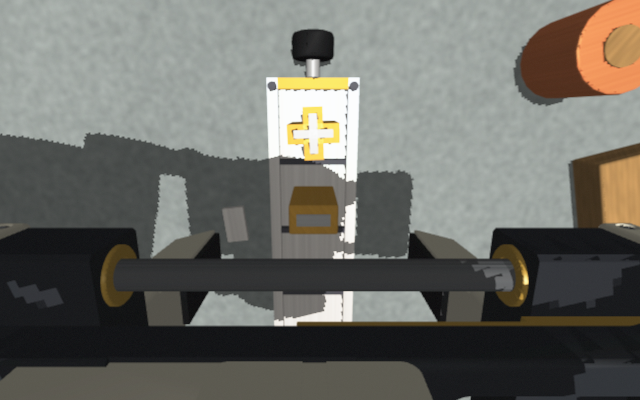

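The cross (313,133) and slim (313,219) both stand centred in the two left-hand places.

```bash
python3 -m crank '[{"linear":[0,0,0],"delta_rot":[-7.7,0,0],"fingers":1},{"linear":[0,0,0],"delta_rot":[-7.7,0,0],"fingers":1},{"linear":[0,0,0],"delta_rot":[-7.7,0,0],"fingers":1},{"linear":[0,0.5,-3],"delta_rot":[0,0,0],"fingers":1},{"linear":[0,0.8,-4.5],"delta_rot":[0,0,0],"fingers":1}]' >/dev/null
python3 -m crank '[{"linear":[0,0.8,-4.5],"delta_rot":[0,0,0],"fingers":1},{"linear":[0,0.9,-4.5],"delta_rot":[0,0,0],"fingers":1},{"linear":[0,0.9,-4.5],"delta_rot":[0,0,0],"fingers":1},{"linear":[0,0.9,-4.5],"delta_rot":[0,0,0],"fingers":1},{"linear":[0,0.9,-4.5],"delta_rot":[0,0,0],"fingers":1}]' >/dev/null
python3 -m crank '[{"linear":[0,0.9,-4.5],"delta_rot":[0,0,0],"fingers":1},{"linear":[0,0.9,-4.5],"delta_rot":[0,0,0],"fingers":1},{"linear":[0,0.3,-2.4],"delta_rot":[0,0,0],"fingers":1},{"linear":[0,0,0],"delta_rot":[0,0,0],"fingers":1},{"linear":[0,0,0],"delta_rot":[0,0,0],"fingers":1}]' >/dev/null
python3 -m crank '[{"linear":[0,0,0],"delta_rot":[0,0,0],"fingers":1},{"linear":[0,0,0],"delta_rot":[0,0,0],"fingers":1},{"linear":[0,0,0],"delta_rot":[0,0,0],"fingers":1},{"linear":[0,0,0],"delta_rot":[0,0,0],"fingers":1},{"linear":[0,0,0],"delta_rot":[0,0,0],"fingers":1}]'
python3 - <<'E'
from plant import bot,capture
from h import *
go(bot,(*(D["square"]+u(RY,0,-1.5)),50),RY)
c=capture("wrist");im=c["image"]
cv2.imwrite("pics/w8.png",im)
for k in D:print(k,proj(c,[(*D[k],14),(*D[k],74)]).round().tolist())
E
```

```text
time: 20.45
tool_pos: [592.5, 208.1, 149.2]
tcp_rot: [1.025, 1.571, -0.405]
contact_force: [0.7, 0.3, 0.0]
grip_width: 91.8
cm now-axes [ 9.92  0.03 -0.04] goal-axes [ 9.92  0.03 -0.04] rot [-0.  0. -0.]
round [[314.0, 123.0], [314.0, 127.0]]
square [[314.0, 196.0], [313.0, 218.0]]
slim [[314.0, 261.0], [314.0, 299.0]]
cross [[314.0, 320.0], [313.0, 370.0]]
```

View pics/w8.png

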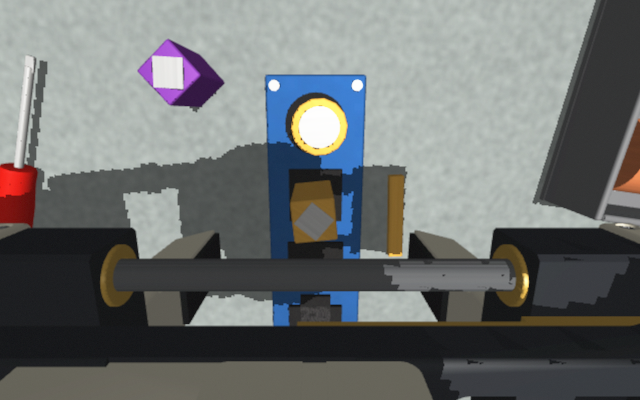

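The square top is at (316,223), turned about 4° counter-clockwise. I'll turn the jaws to suit and descend. The round top is at (320,127), about +3 mm in x, so I note that for its turn.

```bash
python3 -m crank '[{"linear":[2.5,0.15,0],"delta_rot":[-4,0,0],"fingers":1},{"linear":[3,0,0],"delta_rot":[0,0,0],"fingers":1},{"linear":[3,0,0],"delta_rot":[0,0,0],"fingers":1},{"linear":[1.4,0,0],"delta_rot":[0,0,0],"fingers":0.8},{"linear":[0,0,0],"delta_rot":[0,0,0],"fingers":0.6}]' >/dev/null
python3 -m crank '[{"linear":[0,0,0],"delta_rot":[0,0,0],"fingers":0.5},{"linear":[0,0,0],"delta_rot":[0,0,0],"fingers":0.42},{"linear":[0,0,0],"delta_rot":[0,0,0],"fingers":0.38},{"linear":[0,0,0],"delta_rot":[0,0,0],"fingers":0.34},{"linear":[0,0,0],"delta_rot":[0,0,0],"fingers":0.3}]'
python3 -m crank '[{"linear":[0,0,0],"delta_rot":[0,0,0],"fingers":0},{"linear":[0,0,0],"delta_rot":[0,0,0],"fingers":0},{"linear":[0,0,0],"delta_rot":[0,0,0],"fingers":0},{"linear":[0,0,0],"delta_rot":[0,0,0],"fingers":0},{"linear":[0,0,0],"delta_rot":[0,0,0],"fingers":0}]'
python3 -m crank '[{"linear":[-1,0,0],"delta_rot":[0,0,0],"fingers":0},{"linear":[-3,0,0],"delta_rot":[0,0,0],"fingers":0},{"linear":[-3,0,0],"delta_rot":[0,0,0],"fingers":0},{"linear":[-3,0,0],"delta_rot":[0,0,0],"fingers":0},{"linear":[0,0,0],"delta_rot":[0,0,0],"fingers":0}]'
python3 - <<'E'
from plant import bot,capture
from h import *
go(bot,(*P["square"],150),HY)
E
```

```text
time: 21.5
tool_pos: [594.1, 208.8, 50.7]
tcp_rot: [1.491, 1.57, 0.131]
contact_force: [0.1, 0.1, -0.1]
grip_width: 40.5
time: 22.0
tool_pos: [593.6, 208.8, 50.2]
tcp_rot: [-1.498, 1.57, -2.857]
contact_force: [-4.8, 0.2, 3.9]
grip_width: 27.9
time: 22.5
tool_pos: [596.5, 209.3, 154.9]
tcp_rot: [1.556, 1.561, 0.196]
contact_force: [0.9, 0.5, -3.0]
grip_width: 27.8
cm now-axes [  0.37 -13.63  45.71] goal-axes [ 0.49  8.7  46.9 ] rot [27.1 -0.1 -0.5]
```

```bash
python3 -m crank '[{"linear":[0,0,0],"delta_rot":[6.8,0,0],"fingers":0},{"linear":[0,0,0],"delta_rot":[6.8,0,0],"fingers":0},{"linear":[0,0,0],"delta_rot":[6.8,0,0],"fingers":0},{"linear":[0,0,0],"delta_rot":[6.7,0,0],"fingers":0},{"linear":[0,0.4,2.2],"delta_rot":[0,0,0],"fingers":0}]' >/dev/null
python3 -m crank '[{"linear":[0,0.8,4.5],"delta_rot":[0,0,0],"fingers":0},{"linear":[0,0.8,4.5],"delta_rot":[0,0,0],"fingers":0},{"linear":[0,0.8,4.5],"delta_rot":[0,0,0],"fingers":0},{"linear":[0,0.9,4.5],"delta_rot":[0,0,0],"fingers":0},{"linear":[0,0.9,4.5],"delta_rot":[0,0,0],"fingers":0}]' >/dev/null
python3 -m crank '[{"linear":[0,0.9,4.5],"delta_rot":[0,0,0],"fingers":0},{"linear":[0,0.9,4.5],"delta_rot":[0,0,0],"fingers":0},{"linear":[0,0.9,4.5],"delta_rot":[0,0,0],"fingers":0},{"linear":[0,0.9,4.5],"delta_rot":[0,0,0],"fingers":0},{"linear":[0,0.5,3],"delta_rot":[0,0,0],"fingers":0}]' >/dev/null
python3 -m crank '[{"linear":[0,0.2,1.2],"delta_rot":[0,0,0],"fingers":0},{"linear":[0,0,0],"delta_rot":[0,0,0],"fingers":0},{"linear":[0,0,0],"delta_rot":[0,0,0],"fingers":0},{"linear":[0,0,0],"delta_rot":[0,0,0],"fingers":0},{"linear":[0,0,0],"delta_rot":[0,0,0],"fingers":0}]'
python3 - <<'E'
from plant import bot,capture
from h import *
go(bot,(*P["square"],46),HY)
E
```

```text
time: 24.5
tool_pos: [558.7, -265.7, 150.1]
tcp_rot: [-2.578, 1.571, 1.875]
contact_force: [0.1, -0.1, -4.2]
grip_width: 27.9
cm now-axes [10.41  0.04  0.05] goal-axes [10.41  0.04  0.05] rot [ 0.1 -0.   0. ]
```

```bash
python3 -m crank '[{"linear":[2,0,0],"delta_rot":[0,0,0],"fingers":0},{"linear":[3,0,0],"delta_rot":[0,0,0],"fingers":0},{"linear":[3,0,0],"delta_rot":[0,0,0],"fingers":0},{"linear":[1.5,0,0],"delta_rot":[0,0,0],"fingers":0},{"linear":[0.6,0,0],"delta_rot":[0,0,0],"fingers":0}]' >/dev/null
python3 -m crank '[{"linear":[0.1,0,0],"delta_rot":[0,0,0],"fingers":0},{"linear":[0.1,0,0],"delta_rot":[0,0,0],"fingers":0},{"linear":[0.1,0,0],"delta_rot":[0,0,0],"fingers":0},{"linear":[0,0,0],"delta_rot":[0,0,0],"fingers":0},{"linear":[0,0,0],"delta_rot":[0,0,0],"fingers":0}]'
python3 -m crank '[{"linear":[0.05,0,0],"delta_rot":[0,0,0],"fingers":0},{"linear":[0,0,0],"delta_rot":[0,0,0],"fingers":0},{"linear":[0,0,0],"delta_rot":[0,0,0],"fingers":0},{"linear":[0,0,0],"delta_rot":[0,0,0],"fingers":0},{"linear":[0,0,0],"delta_rot":[0,0,0],"fingers":0}]'
```

```text
time: 25.5
tool_pos: [558.6, -267.5, 46.8]
tcp_rot: [1.216, 1.57, -0.616]
contact_force: [-0.5, -0.4, -4.1]
grip_width: 28.0
time: 26.0
tool_pos: [558.5, -267.5, 46.1]
tcp_rot: [1.105, 1.57, -0.728]
contact_force: [-2.2, -0.0, 3.9]
grip_width: 28.0
```

Contact. Releasing, then on to the round die.

```bash
python3 -m crank '[{"linear":[0,0,0],"delta_rot":[0,0,0],"fingers":0.38},{"linear":[0,0,0],"delta_rot":[0,0,0],"fingers":0.6},{"linear":[0,0,0],"delta_rot":[0,0,0],"fingers":1},{"linear":[0,0,0],"delta_rot":[0,0,0],"fingers":1},{"linear":[-1,0,0],"delta_rot":[0,0,0],"fingers":1}]' >/dev/null
python3 -m crank '[{"linear":[-3,0,0],"delta_rot":[0,0,0],"fingers":1},{"linear":[-3.4,0,0],"delta_rot":[0,0,0],"fingers":1},{"linear":[-3,0,0],"delta_rot":[0,0,0],"fingers":1},{"linear":[0,0,0],"delta_rot":[0,0,0],"fingers":1},{"linear":[0,0,0],"delta_rot":[0,0,0],"fingers":1}]'
python3 - <<'E'
from plant import bot,capture
from h import *
go(bot,(*(D["round"]+u(RY,2,0)),150),RY)
cv2.imwrite("pics/w9.png",capture("wrist")["image"])
E
```

```text
time: 27.0
tool_pos: [558.6, -267.4, 150.7]
tcp_rot: [1.237, 1.569, -0.596]
contact_force: [-1.2, 0.8, -0.2]
grip_width: 91.8
cm now-axes [ 2.000e-02 -1.109e+01 -5.223e+01] goal-axes [  0.07  10.28 -52.4 ] rot [-23.1   0.1  -0.1]
```

View pics/w9.png

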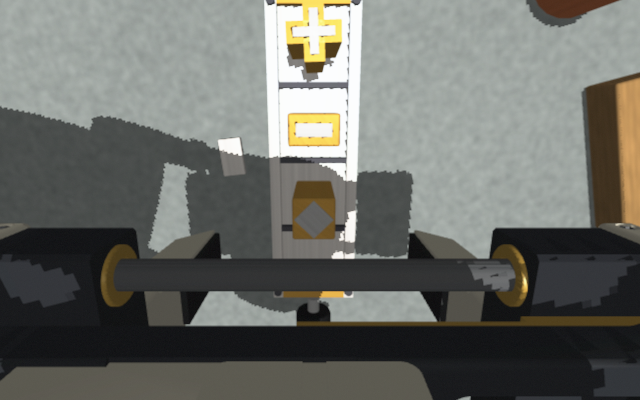

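The cross (313,30), slim (313,130) and square (314,218) stand in three places, all upright. Now the round die.

```bash
python3 -m crank '[{"linear":[0,0,0],"delta_rot":[-7.7,0,0],"fingers":1},{"linear":[0,0,0],"delta_rot":[-7.7,0,0],"fingers":1},{"linear":[0,0,0],"delta_rot":[-7.7,0,0],"fingers":1},{"linear":[0,0.5,-2.9],"delta_rot":[0,0,0],"fingers":1},{"linear":[0,0.9,-4.5],"delta_rot":[0,0,0],"fingers":1}]' >/dev/null
python3 -m crank '[{"linear":[0,0.9,-4.5],"delta_rot":[0,0,0],"fingers":1},{"linear":[0,0.9,-4.5],"delta_rot":[0,0,0],"fingers":1},{"linear":[0,0.9,-4.5],"delta_rot":[0,0,0],"fingers":1},{"linear":[0,0.9,-4.5],"delta_rot":[0,0,0],"fingers":1},{"linear":[0,0.9,-4.5],"delta_rot":[0,0,0],"fingers":1}]' >/dev/null
python3 -m crank '[{"linear":[0,0.9,-4.5],"delta_rot":[0,0,0],"fingers":1},{"linear":[0,0.9,-4.5],"delta_rot":[0,0,0],"fingers":1},{"linear":[0,0.9,-4.5],"delta_rot":[0,0,0],"fingers":1},{"linear":[0,0.9,-4.5],"delta_rot":[0,0,0],"fingers":1},{"linear":[0,0.8,-4.5],"delta_rot":[0,0,0],"fingers":1}]' >/dev/null
python3 -m crank '[{"linear":[0,0,0],"delta_rot":[0,0,0],"fingers":1},{"linear":[0,0,0],"delta_rot":[0,0,0],"fingers":1},{"linear":[0,0,0],"delta_rot":[0,0,0],"fingers":1},{"linear":[0,0,0],"delta_rot":[0,0,0],"fingers":1},{"linear":[0,0,0],"delta_rot":[0,0,0],"fingers":1}]'
python3 - <<'E'
from plant import bot,capture
from h import *
go(bot,(*(D["round"]+u(RY,2,0)),50),RY)
c=capture("wrist");im=c["image"]
print(proj(c,[(*D["round"],74)]).round())
b=cv2.inRange(cv2.cvtColor(im,cv2.COLOR_BGR2HSV),(10,120,40),(32,255,255));b[260:]=0
n,l,s,ce=cv2.connectedComponentsWithStats(b);print([(s[i].tolist()) for i in range(1,n) if s[i,4]>150])
cv2.imwrite("pics/w10.png",im[120:280,220:420])
E
```

```text
time: 29.05
tool_pos: [586.8, 264.6, 149.6]
tcp_rot: [-0.955, 1.57, -2.386]
contact_force: [-0.4, -0.2, -1.1]
grip_width: 91.9
cm now-axes [ 9.96  0.01 -0.13] goal-axes [ 9.96  0.01 -0.13] rot [-0.1  0.   0. ]
[[310. 219.]]
[[628, 141, 12, 33, 217], [289, 176, 53, 68, 1629], [609, 197, 31, 30, 658], [382, 239, 15, 20, 285], [104, 244, 33, 16, 360], [492, 244, 32, 16, 362]]
```

View pics/w10.png

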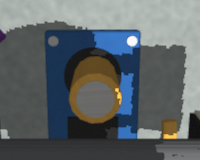

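The round top is at about (316,220) and the jaws are centred at u≈314, so the trim is 1 mm.

```bash
python3 -m crank '[{"linear":[2.5,0.1,-0.1],"delta_rot":[0,0,0],"fingers":1},{"linear":[3,0,0],"delta_rot":[0,0,0],"fingers":1},{"linear":[3,0,0],"delta_rot":[0,0,0],"fingers":1},{"linear":[1.45,0,0],"delta_rot":[0,0,0],"fingers":0.8},{"linear":[0,0,0],"delta_rot":[0,0,0],"fingers":0.6}]' >/dev/null
python3 -m crank '[{"linear":[0,0,0],"delta_rot":[0,0,0],"fingers":0.5},{"linear":[0,0,0],"delta_rot":[0,0,0],"fingers":0.44},{"linear":[0,0,0],"delta_rot":[0,0,0],"fingers":0.42},{"linear":[0,0,0],"delta_rot":[0,0,0],"fingers":0.39},{"linear":[0,0,0],"delta_rot":[0,0,0],"fingers":0.36}]'
python3 -m crank '[{"linear":[0,0,0],"delta_rot":[0,0,0],"fingers":0},{"linear":[0,0,0],"delta_rot":[0,0,0],"fingers":0},{"linear":[0,0,0],"delta_rot":[0,0,0],"fingers":0},{"linear":[0,0,0],"delta_rot":[0,0,0],"fingers":0},{"linear":[0,0,0],"delta_rot":[0,0,0],"fingers":0}]'
python3 -m crank '[{"linear":[-1,0,0],"delta_rot":[0,0,0],"fingers":0},{"linear":[-3,0,0],"delta_rot":[0,0,0],"fingers":0},{"linear":[-3,0,0],"delta_rot":[0,0,0],"fingers":0},{"linear":[-3,0,0],"delta_rot":[0,0,0],"fingers":0},{"linear":[0,0,0],"delta_rot":[0,0,0],"fingers":0}]'
python3 - <<'E'
from plant import bot,capture
from h import *
go(bot,(*P["round"],150),HY)
E
```

```text
time: 30.1
tool_pos: [587.7, 267.2, 50.7]
tcp_rot: [1.636, 1.57, 0.207]
contact_force: [-0.3, -0.1, -0.4]
grip_width: 40.1
time: 30.6
tool_pos: [587.5, 267.2, 50.4]
tcp_rot: [1.458, 1.571, 0.028]
contact_force: [-1.5, -1.5, 5.0]
grip_width: 33.8
time: 31.1
tool_pos: [589.6, 267.8, 154.6]
tcp_rot: [1.729, 1.563, 0.299]
contact_force: [0.9, 0.8, -3.3]
grip_width: 33.5
cm now-axes [  0.28 -12.74  57.58] goal-axes [ 0.46 10.88 57.96] rot [23.1 -0.2 -0.4]
```

```bash
python3 -m crank '[{"linear":[0,0,0],"delta_rot":[7.7,0,0],"fingers":0},{"linear":[0,0,0],"delta_rot":[7.7,0,0],"fingers":0},{"linear":[0,0,0],"delta_rot":[7.7,0,0],"fingers":0},{"linear":[0,0.4,2],"delta_rot":[0,0,0],"fingers":0},{"linear":[0,0.8,4.3],"delta_rot":[0,0,0],"fingers":0}]' >/dev/null
python3 -m crank '[{"linear":[0,0.9,4.5],"delta_rot":[0,0,0],"fingers":0},{"linear":[0,0.9,4.5],"delta_rot":[0,0,0],"fingers":0},{"linear":[0,0.9,4.5],"delta_rot":[0,0,0],"fingers":0},{"linear":[0,0.9,4.5],"delta_rot":[0,0,0],"fingers":0},{"linear":[0,0.9,4.5],"delta_rot":[0,0,0],"fingers":0}]' >/dev/null
python3 -m crank '[{"linear":[0,0.9,4.5],"delta_rot":[0,0,0],"fingers":0},{"linear":[0,0.9,4.5],"delta_rot":[0,0,0],"fingers":0},{"linear":[0,0.9,4.5],"delta_rot":[0,0,0],"fingers":0},{"linear":[0,0.9,4.5],"delta_rot":[0,0,0],"fingers":0},{"linear":[0,0.9,4.5],"delta_rot":[0,0,0],"fingers":0}]' >/dev/null
python3 -m crank '[{"linear":[0,0.6,4],"delta_rot":[0,0,0],"fingers":0},{"linear":[0,0.3,2.5],"delta_rot":[0,0,0],"fingers":0},{"linear":[0,0,0],"delta_rot":[0,0,0],"fingers":0},{"linear":[0,0,0],"delta_rot":[0,0,0],"fingers":0},{"linear":[0,0,0],"delta_rot":[0,0,0],"fingers":0}]' >/dev/null
python3 -m crank '[{"linear":[0,0,0],"delta_rot":[0,0,0],"fingers":0},{"linear":[0,0,0],"delta_rot":[0,0,0],"fingers":0},{"linear":[0,0,0],"delta_rot":[0,0,0],"fingers":0},{"linear":[0,0,0],"delta_rot":[0,0,0],"fingers":0},{"linear":[0,0,0],"delta_rot":[0,0,0],"fingers":0}]'
python3 - <<'E'
from plant import bot,capture
from h import *
go(bot,(*P["round"],46),HY)
E
```

```text
time: 33.6
tool_pos: [545.1, -319.8, 150.2]
tcp_rot: [0.859, 1.571, -0.973]
contact_force: [0.1, 0.3, -4.7]
grip_width: 33.7
cm now-axes [10.42 -0.05  0.06] goal-axes [10.42 -0.04  0.06] rot [ 0.  0. -0.]
```

```bash
python3 -m crank '[{"linear":[2,0,0],"delta_rot":[0,0,0],"fingers":0},{"linear":[3,0,0],"delta_rot":[0,0,0],"fingers":0},{"linear":[3,0,0],"delta_rot":[0,0,0],"fingers":0},{"linear":[1.5,0,0],"delta_rot":[0,0,0],"fingers":0},{"linear":[0.6,0,0],"delta_rot":[0,0,0],"fingers":0}]' >/dev/null
python3 -m crank '[{"linear":[0.1,0,0],"delta_rot":[0,0,0],"fingers":0},{"linear":[0.1,0,0],"delta_rot":[0,0,0],"fingers":0},{"linear":[0.1,0,0],"delta_rot":[0,0,0],"fingers":0},{"linear":[0,0,0],"delta_rot":[0,0,0],"fingers":0},{"linear":[0,0,0],"delta_rot":[0,0,0],"fingers":0}]'
python3 -m crank '[{"linear":[0.05,0,0],"delta_rot":[0,0,0],"fingers":0},{"linear":[0,0,0],"delta_rot":[0,0,0],"fingers":0},{"linear":[0,0,0],"delta_rot":[0,0,0],"fingers":0},{"linear":[0,0,0],"delta_rot":[0,0,0],"fingers":0},{"linear":[0,0,0],"delta_rot":[0,0,0],"fingers":0}]'
```

```text
time: 34.6
tool_pos: [545.2, -320.1, 46.8]
tcp_rot: [1.107, 1.57, -0.725]
contact_force: [-0.1, 0.5, -3.7]
grip_width: 33.7
time: 35.1
tool_pos: [545.2, -320.1, 46.4]
tcp_rot: [1.091, 1.57, -0.741]
contact_force: [-2.9, 0.8, 5.6]
grip_width: 33.6
```

Contact. Releasing, going straight up, then moving aside for the final check.

```bash
python3 -m crank '[{"linear":[0,0,0],"delta_rot":[0,0,0],"fingers":0.43},{"linear":[0,0,0],"delta_rot":[0,0,0],"fingers":0.6},{"linear":[0,0,0],"delta_rot":[0,0,0],"fingers":1},{"linear":[0,0,0],"delta_rot":[0,0,0],"fingers":1},{"linear":[-1,0,0],"delta_rot":[0,0,0],"fingers":1}]' >/dev/null
python3 -m crank '[{"linear":[-4,0,0],"delta_rot":[0,0,0],"fingers":1},{"linear":[-4,0,0],"delta_rot":[0,0,0],"fingers":1},{"linear":[-4,0,0],"delta_rot":[0,0,0],"fingers":1},{"linear":[-4,-3,0],"delta_rot":[0,0,0],"fingers":1},{"linear":[-3,-4,0],"delta_rot":[0,0,0],"fingers":1}]' >/dev/null
python3 -m crank '[{"linear":[0,-4.5,0],"delta_rot":[0,0,0],"fingers":1},{"linear":[0,-4,0],"delta_rot":[0,0,0],"fingers":1},{"linear":[0,0,0],"delta_rot":[0,0,0],"fingers":1},{"linear":[0,0,0],"delta_rot":[0,0,0],"fingers":1},{"linear":[0,0,0],"delta_rot":[0,0,0],"fingers":1}]'
python3 - <<'E'
from plant import capture
import cv2,numpy as np
t=capture("top")["image"][130:240,340:510];s=capture("scene")["image"][110:250,190:310]
cv2.imwrite("pics/f.png",np.vstack([cv2.resize(t,(510,330),interpolation=2),cv2.resize(s,(510,595),interpolation=2)[150:420]]))
E
```

```text
time: 36.6
tool_pos: [396.1, -280.3, 246.3]
tcp_rot: [1.106, 1.569, -0.727]
contact_force: [-0.3, 0.6, 0.4]
grip_width: 92.3
```

View pics/f.png

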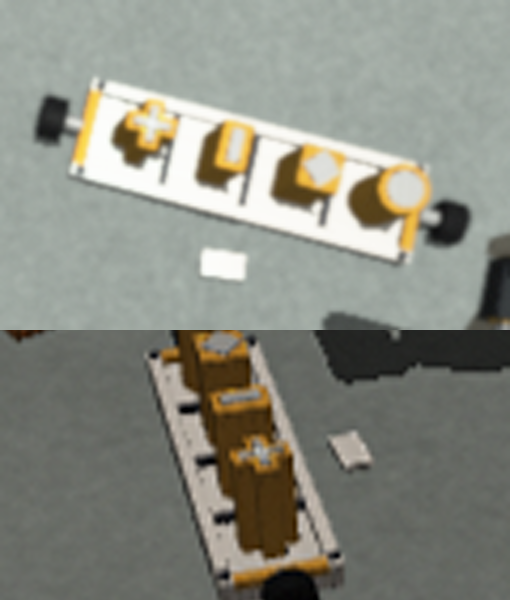

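In the top part, left to right, stand cross (150,125), slim (235,148), square (320,167) and round (405,188). All are upright, each in its own place, and the gripper is clear of them. Handing in.

```bash
python3 -c "
from plant import workorder;workorder.close_job()"
```

```text
the job is handed in; nothing more can be done
```

All four dies are in the holder in reverse order and the job is handed in, at about 37 s of the 99 s allowed. As seen from the robot, left to right, the holder now reads cross, slim, square, round; the rack read round, square, slim, cross.

- **Placing:** I lowered each die until the force reading showed it on the floor of its place. I then released it, lifted the gripper straight up and moved it clear.
- **Last checks:** The final top view shows all four dies upright, each in its own place. In the cropped scene view only the three nearest the left end are in full sight, so the round die was checked from above only. The highest force I read was about 7 N, at the ends of the moves I printed, and nothing fell. I never moved toward the purple bar, but the final crop did not show it.
- **Disagreement:** The wrist and top cameras differed by about 2.5 mm on the rack and holder. I split the difference and trimmed each grasp from close up.
- **Pictures:** I viewed 14, the full budget.

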